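# Put the bench tools back in their fitted stands

### The job

The ink tin, the small colour jar and the rubbing block have been put back on one another's wooden stands. Put each into the stand whose recess fits it, seated down on the recess floor; the empty rubber mat is there for setting one aside meanwhile. Keep the tin and the jar upright and do not disturb the grease pot, the tape roll or the talc shaker.

Things in the scene. Friction and masses are not known exactly. Their poses are not given: they have to be found in the camera images.
- ink_tin_center (a point): Ink tin with blue rims, a closed upright cylinder 61 mm in diameter and 46 mm high, 0.25 kg. The point is its centre, 23 mm above its underside; z is up along its axis. At the start it stands on top of the oblong stand.
- colour_jar_center (a point): Small ochre jar, a closed upright cylinder 39 mm in diameter and 46 mm high, 0.08 kg. The point is its centre, 23 mm above its underside; z is up along its axis. At the start it stands in the larger round stand.
- rubbing_block_center (a point): Grey-green bar-shaped rubbing block 22 x 70 x 22 mm (x, y, z), lying flat, its long side along its y. The point is its centre, 11 mm above its underside. At the start it lies across the smaller round stand.
- tin_stand_seat (a point): The three stands are fixed to the counter; floor 6 mm thick, recess 8 mm deep, so the rim is 14 mm above the counter. This is the larger round wooden stand, 104 mm outside diameter, with a round recess 73 mm in diameter: it fits the ink tin. The point is the middle of the recess floor, 6 mm above the counter; z up.
- jar_stand_seat (a point): The smaller round wooden stand (fixed), 86 mm outside diameter, with a round recess 51 mm in diameter, 8 mm deep: it fits the small jar. The point is the middle of the recess floor, 6 mm above the counter; its rim is 14 mm above the counter; z up.
- block_stand_seat (a point): The oblong wooden stand (fixed), 64 x 112 mm outside, with an oblong recess 34 x 82 mm (x, y), 8 mm deep: it fits the rubbing block, either way round. The point is the middle of the recess floor, 6 mm above the counter; its rim is 14 mm above the counter; y runs along its length, z up.
- rest_mat_top (a point): Square dark rubber mat 90 x 90 x 4 mm (fixed), empty at the start, free for setting a thing aside. The point is the middle of its top, 4 mm above the counter.
- grease_pot_center (a point): Bystander: white and blue pot with a blue lid, 76 mm in diameter, 84 mm high. The point is its centre, 42 mm above the counter.
- tape_center (a point): Bystander: blue roll of tape lying flat, 93 mm in diameter, 24 mm high. The point is its centre, 12 mm above the counter.
- talc_center (a point): Bystander: slim white talc shaker, 33 mm in diameter, 71 mm high, standing. The point is its centre, 35.5 mm above the counter.
Mind the look-alikes: they are no part of the job. What is shaped like the part that bears ink_tin_center but purple is not meant. Of the things that look like the part that bears colour_jar_center, the larger one is meant.

How it is judged (in metres and radians):
At the end, for the whole second after the job is handed in: Tin in the larger round stand, jar in the smaller, block in the oblong one; each centre within 10 mm of its seat point sideways and -4 to +3 mm of its seated height, level within 0.1 rad, the block along its recess within 0.2 rad, all released and at rest (horizontal distance between ink_tin_center and tin_stand_seat below 0.01 m and z of ink_tin_center in the frame of tin_stand_seat between 0.019 and 0.026 m and angle between each of ink_tin_center, colour_jar_center, rubbing_block_center's own z axis and vertical below 0.1 rad and linear speed of each of ink_tin, colour_jar, rubbing_block below 0.02 m/s and horizontal distance between colour_jar_center and jar_stand_seat below 0.01 m and z of colour_jar_center in the frame of jar_stand_seat between 0.019 and 0.026 m and horizontal distance between rubbing_block_center and block_stand_seat below 0.01 m and z of rubbing_block_center in the frame of block_stand_seat between 0.007 and 0.014 m and angle between the y axis of rubbing_block_center and the y axis of block_stand_seat, either way round below 0.2 rad); the robot touches nothing.
It fails at once if a bystander (grease pot, tape roll, talc shaker) is moved by more than 20 mm (distance of any of grease_pot_center, tape_center, talc_center from where it was at the start of the episode above 0.02 m).
It fails at once if the ink tin or the jar is tipped by more than 0.6 rad (angle between any of ink_tin_center, colour_jar_center's own z axis and vertical above 0.6 rad).
It also fails if it takes over 102 s, if anything falls off the work surface, if the arm or the gripper's body presses on something with over 40 N, if the wrist force passes 120 N, or if a joint passes its speed limit or range.

### The arm

A 6-joint arm with a two-finger parallel gripper is mounted at the origin on a cart in front of the work surface, level with it; the furniture and walls round the work are solid. World frame = base frame: x ahead of the robot, y to its left, z up, the work surface at z = 0. Lengths are in mm, angles in rad, forces in N, time in s.
With the tool pointing down it reaches from about 275 to 825 mm from the base axis. Payload 4.9 kg.
Tool frame: the origin (TCP) lies at the very end of the fingers, on their centre line; the grasp point (between the pads) lies 19 mm behind it; z points along the fingers, y is the direction in which the jaws open and shut (so a half turn about z gives the same grasp; the last joint's range is limited). The gripper opens to 85 mm and grips with 20 to 120 N. Pads are 22 mm wide; open, the fingers measure 114 mm over their backs; the gripper's body (76 mm by 85 mm) begins 54 mm behind the grasp point. The pads swing forward as they close: fully open they stand 13 mm farther back than shut.
Start: joints at [1.149, 0.326, -0.193, 1.052, 0, 1.437], TCP at [156.108, 527.398, 210.381] pointing down, gripper open.
Joint ranges: [-2.65, 2.65], [-0.97, 1.79], [-1.3, 1.35], [-1.93, 2.1], [-1.47, 1.37], [-3.14, 3.14]. Speed limits (rad/s): [2.57, 2.57, 3.14, 3.14, 3.14, 3.14].

### API

Orientations are given as [roll, pitch, yaw] about the fixed x, y, z axes, in that order (R = Rz(yaw) Ry(pitch) Rx(roll)).
In Python, from bench import bot, solve_ik, imaging gives the robot as it stands. Calls block until the motion is done:
- bot.move_ptp(position, orientation): joint-space move of the TCP to a pose.
- bot.movel(position, rot=None, max_speed=150, threshold=None): straight line of the TCP; rot=None keeps the orientation; max_speed is the mean speed in mm/s. With threshold (N) it stops when the force on the tool has changed by that much, and returns True; else False.
- bot.move_j(angles): joint-space move.
- bot.grip(opening, effort=None): opening from 0.0 (shut) to 1.0 (fully open); effort is the grip in N (None keeps the last); returns when the fingers have stopped.
- bot.dwell(seconds).
- solve_ik(position, orientation): joint angles nearest the present ones, or None.
- bot.get_state(): the state.
- imaging.capture(name): name is "scene" or "top" or "wrist"; returns the picture (420x560x3 uint8, blue, green, red); there is no depth.
- imaging.camera_model(name): a dict with "K" (3x3 intrinsics, pixels), "position" and "rotation" of the camera in the world. Camera axes: x right, y up, looking along -z (the intrinsics and any distortion apply to the point x, -y, -z); pixel columns grow to the right and rows downward; lengths in mm; the calibration is good to about 2 mm. A picture is of the moment at which its call begins: read the wrist's pose just before it. camera_model takes no time and is no camera call; for the wrist camera it gives the pose at the moment of the call.
A pose or a line that the arm cannot do raises bot.IKError and nothing moves.
- bot.sign_off(): hands the job in, once; it reports no verdict.
The state is a dict: "t": time; "qpos": joint angles; "joint_velocities": joint speeds; "effort": joint torques, N m; "tcp_pos": TCP position; "orientation": TCP orientation; "contact_force": force on the tool from outside, world axes, zero at the start; "wrist_torque": the same for the moment, N m; "opening": opening from 0.0 (shut) to 1.0 (fully open).
Only numpy, scipy, OpenCV 4.12 (cv2) and the standard library are available. Lean on these libraries where they do the work, as an engineer would, in place of code of your own. Each camera call takes 0.05 s, during which the arm holds its last target. There are 200 camera calls.

## Working session

There is one attempt and no reset: what is moved stays moved. The work goes in short steps, each a Python script; the robot and the scene stay as the last script left them, time stands still between calls to the robot, and variables do not carry over. Pictures are saved under pics/ and viewed, about 12 in all and at most 16, crops included, and the job is handed in when it is done.

```bash
mkdir -p pics
python3 - <<'E'
from bench import bot, solve_ik, imaging
import cv2
for n in ("top","scene"):
    cv2.imwrite(f"pics/{n}0.png",cv2.resize(imaging.capture(n),(784,588),interpolation=cv2.INTER_CUBIC))
    m=imaging.camera_model(n); print(n,m)
s=bot.get_state(); print(s); print(imaging.camera_model("wrist"))
E
```

```text
top {'K': array([[453.09659049,   0.        , 281.26125609],
       [  0.        , 453.09659049, 216.58044998],
       [  0.        ,   0.        ,   1.        ]]), 'position': array([ 479.86243208, -138.87883505, 1055.70092634]), 'rotation': array([ 0.12869025, -0.00365894, -1.57666445])}
scene {'K': array([[442.93917279,   0.        , 281.65087151],
       [  0.        , 442.93917279, 211.96451906],
       [  0.        ,   0.        ,   1.        ]]), 'position': array([ -66.7546879 , -311.92767259,  519.49284277]), 'rotation': array([ 0.9858104 , -0.00964199, -1.31241894])}
{'t': 0.1, 'qpos': array([ 1.14878622e+00,  3.26886333e-01, -1.93502094e-01,  1.05198897e+00,
        2.02701818e-06,  1.43663683e+00]), 'joint_velocities': array([-0.0022813 , -0.00220971,  0.00399171, -0.00014586, -0.00031526,
        0.0013599 ]), 'effort': array([-1.86150623e-04, -4.44241083e+01,  2.63038158e+01,  7.92041479e-03,
       -2.72364869e-04, -7.28159250e-06]), 'tcp_pos': array([155.87605528, 526.86505466, 209.66422328]), 'orientation': array([-3.14002606e+00, -2.13488543e-04,  2.85374188e+00]), 'contact_force': array([ 0.71210582, -0.77532614, -0.45398028]), 'wrist_torque': array([ 0.00216944, -0.04034587, -0.04151457]), 'opening': 0.9999770752585613}
{'K': array([[328.15646661,   0.        , 278.13434678],
       [  0.        , 328.15646661, 211.06873373],
       [  0.        ,   0.        ,   1.        ]]), 'position': array([ 92.14169344, 545.14394778, 372.73865725]), 'rotation': array([-2.64336068e-01,  1.12541557e-04,  1.28272293e+00])}
```

View pics/top0.png

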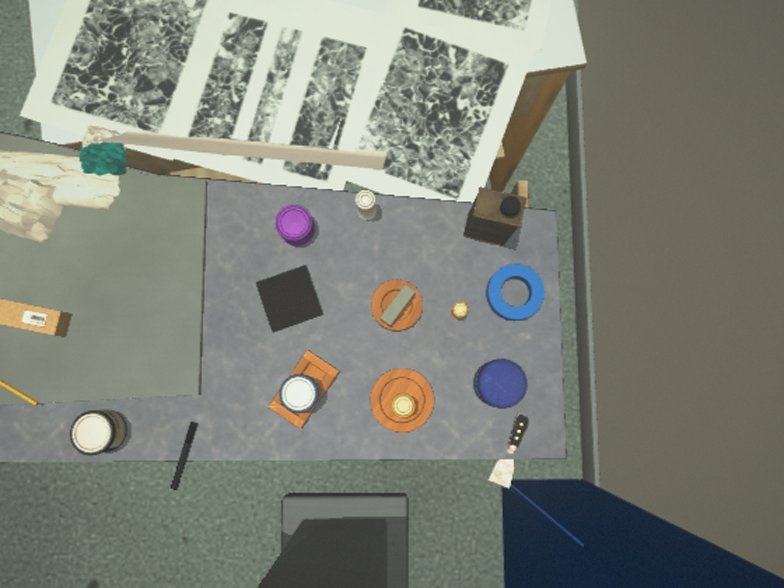

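View pics/scene0.png

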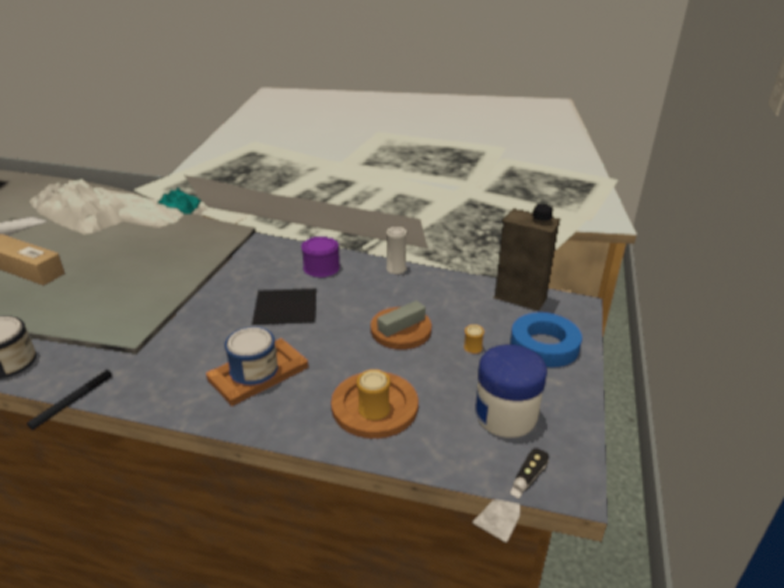

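The top view shows these candidates.
- **Tin:** the blue-rimmed tin at (299,393) on the oblong stand is meant; the purple one at (294,225) is not.
- **Jar:** the larger one at (403,404) in the big stand is meant; the small one at (460,310) is not.
- **Block:** at (398,305), on the small stand.

The mat is at (290,298). The bystanders are the pot (500,383), tape (516,292) and talc (365,204). Next is one close crop to check and measure.

```bash
cat > h.py <<'E'
from bench import bot, solve_ik, imaging
import cv2, numpy as np
from scipy.spatial.transform import Rotation as Ro
def px2w(m,u,v,z):
    K=m["K"]; d=np.array([(u-K[0,2])/K[0,0],-(v-K[1,2])/K[1,1],-1.])
    d=Ro.from_euler("xyz",m["rotation"]).as_matrix()@d; p=np.array(m["position"])
    return (p+d*(z-p[2])/d[2])[:2]
def w2px(m,P):
    c=Ro.from_euler("xyz",m["rotation"]).as_matrix().T@(np.array(P,float)-m["position"]); K=m["K"]
    return np.array([K[0,2]+K[0,0]*c[0]/-c[2], K[1,2]+K[1,1]*c[1]/c[2]])
E
python3 - <<'E'
from h import *
im=cv2.imread("pics/top0.png"); 
a=imaging.capture("top"); c=a[180:310,175:325]; cv2.imwrite("pics/top1.png",cv2.resize(c,None,fx=4.6,fy=4.6,interpolation=cv2.INTER_CUBIC))
m=imaging.camera_model("top")
for n,u,v,z in [("tin",299,391,60),("jar",403.5,402,52),("block",398,305,36),("tinst",403,400,14),("jarst",397,305,14),("ob1",311,350,14),("ob2",340,371,14),("ob3",302,428,14),("ob4",269,407,14),("mat1",256,281,4),("mat2",307,265,4),("mat3",323,314,4),("mat4",272,331,4),("pot",500,383,84),("tape",516,292,24),("talc",365,200,71),("dec",460,309,30),("purple",295,222,46)]:
    print(n,px2w(m,u/1.4,v/1.4,z).round(1))
E
```

```text
tin [471.9   4.8]
jar [ 453.8 -157.6]
block [ 608.8 -150.2]
tinst [ 456.1 -157.5]
jarst [ 611.6 -148.8]
ob1 [538.   -7.3]
ob2 [503.5 -55. ]
ob3 [412.4   5.8]
ob4 [446.2  59.7]
mat1 [654.8  87.4]
mat2 [681.6   2.2]
mat3 [598.4 -25.4]
mat4 [570.5  59. ]
pot [ 482.4 -304. ]
tape [ 630.9 -344.6]
talc [773.9 -98.2]
dec [ 602.5 -251.3]
purple [744.9  17. ]
```

View pics/top1.png

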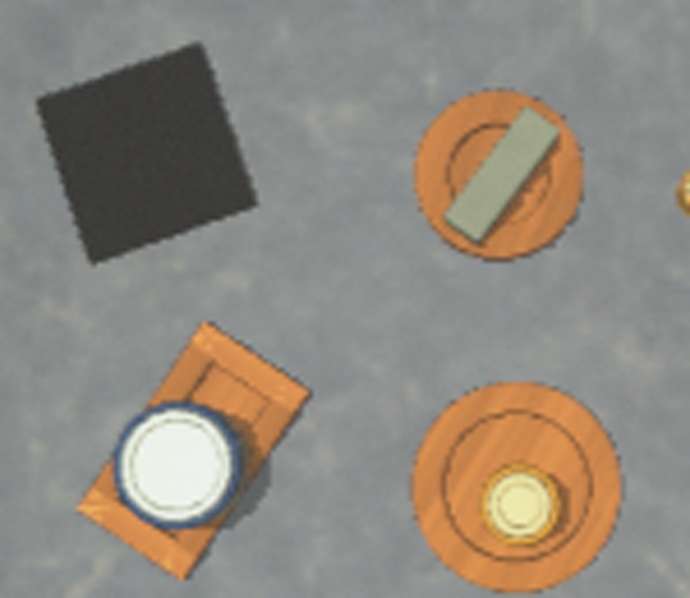

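Run:
```python
from h import *
m=imaging.camera_model("top")
f=lambda u,v,z: px2w(m,175+(u+.5)/4.6-.5,180+(v+.5)/4.6-.5,z)
for n,u,v,z in [("tin",179.5,465,60),("jar",520,502,52),("block",503,173,36),("tinst",517.5,486,14),("jarst",499.5,175,14),("ob",195,451,14),("mat",147,153,4)]: print(n,f(u,v,z).round(1))
g=lambda a,b,z: np.arctan2(*(f(*b,z)-f(*a,z))[::-1])
print("obl yaw",g((185,580),(311,393),14),g((78,508),(206,322),14),"blk",g((446,215),(527,107),36),g((480,241),(561,133),36))
bot.move_ptp([453,-156,170],[np.pi,0,np.arctan2(-156,453)+np.pi]); 
mw=imaging.camera_model("wrist"); a=imaging.capture("wrist"); cv2.imwrite("pics/w1.png",a)
print(bot.get_state()["tcp_pos"],bot.get_state()["t"])
for P in [(*f(520,502,52),52),(*f(517.5,486,14),14),(*f(503,173,36),36),(*f(499.5,175,14),14),(*f(179.5,465,60),60)]: print(w2px(mw,P).round(1))
```

```text
tin [468.9   4.6]
jar [ 450.4 -156.4]
block [ 610.3 -149.5]
tinst [ 457.1 -155.9]
jarst [ 612.1 -147.9]
ob [475.2   3.7]
mat [625.6  31.3]
obl yaw -0.5935301549664826 -0.5968457680738449 blk -0.6447813388079142 -0.6469446370505709
[ 453.2747459  -155.37618657  170.06761526] 2.8333
[276.5 197.6]
[279.3 195.2]
[332.7 333.5]
[331.3 322.1]
[467.8 158.7]
```

View pics/w1.png

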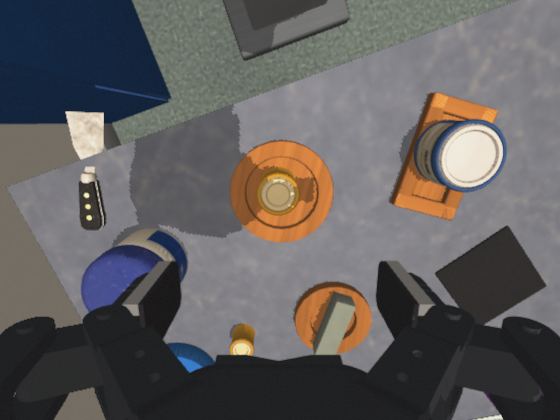

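The wrist view shows the jar at (277,194), the big stand at (282,190) and the tin top at (470,156). All sit about 3–4 px from the top-camera prediction, a common offset of about 3 mm, so I'll average the two cameras. Then the jar goes to the mat.

```bash
cat >> h.py <<'E'
pi=np.pi
def over(x,y,z,yaw): bot.move_ptp([x,y,z],[pi,0,yaw])
def st(msg=""):
    s=bot.get_state(); print(msg,"t",round(s["t"],2),"tcp",s["tcp_pos"].round(1),"open",round(s["opening"],3),"F",s["contact_force"].round(1))
E
python3 - <<'E'
from h import *
q=[0.,0,0]
# wrist pose as at capture: arm has not moved
mw=imaging.camera_model("wrist")
for n,u,v,z in [("jar",277,194,52),("tinst",282,190.5,14),("tin",470.5,156,60)]: print(n,px2w(mw,u,v,z).round(1))
x,y=452,-156.5; yaw=np.arctan2(y,x)+pi
over(x,y,100,yaw); bot.movel([x,y,17],max_speed=100,threshold=12); st("down")
bot.grip(0.0,40); st("grip")
bot.movel([x,y,120]); st("up")
mx,my=627,31; over(mx,my,120,np.arctan2(my,mx)+pi); st("mat")
print(bot.movel([mx,my,17],max_speed=80,threshold=8)); st("down")
E
```

```text
jar [ 447.5 -154.9]
tinst [ 453.5 -151.8]
tin [467.4   7.2]
down t 4.2 tcp [ 452.6 -156.8   17.6] open 0.998 F [-0.4 -0.  -0.1]
grip t 4.72 tcp [ 452.4 -156.6   17.6] open 0.418 F [0.  0.2 4.4]
up t 5.56 tcp [ 451.4 -156.2  119.3] open 0.417 F [ 0.9  0.2 -0.6]
mat t 6.57 tcp [626.   30.  119.4] open 0.415 F [-0.7 -0.   0.1]
False
down t 8.01 tcp [627.5  31.   17.6] open 0.414 F [-0.1 -0.3 -0.6]
```

Run:
```python
from h import *
mx,my=627,31
print(bot.movel([mx,my,14.5],max_speed=20,threshold=5)); st("down")
bot.grip(1.0); st(); bot.movel([mx,my,120]); 
x,y=468.5,5; yaw=np.arctan2(y,x)+pi
over(x,y,140,yaw); st("over tin")
a=imaging.capture("top")[180:310,175:325]; b=imaging.capture("wrist")
cv2.imwrite("pics/c2.png",np.hstack([cv2.resize(a,(485,420),interpolation=cv2.INTER_CUBIC),b])[:, :800])
cv2.imwrite("pics/w2.png",b)
```

```text
True
down t 8.22 tcp [628.3  31.   15.6] open 0.415 F [0.3 0.4 4.9]
 t 8.76 tcp [626.8  31.1  14.2] open 1.0 F [ 0.7 -0.5  0.7]
over tin t 10.31 tcp [468.7   4.9 139.8] open 0.999 F [-0.7 -0.2  0.9]
```

View pics/w2.png

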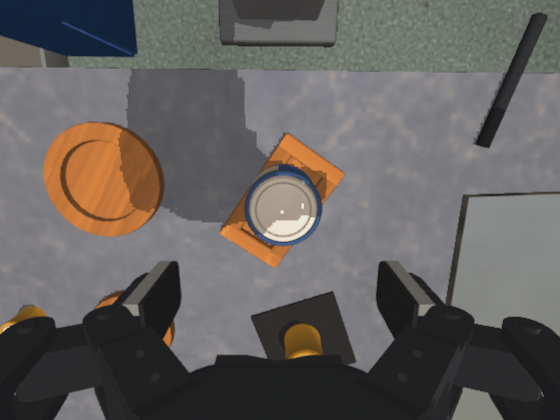

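The wrist view shows the jar upright on the mat at (303,340), the tin top at (283,208), and the now-empty large stand at (107,179). Next the tin goes there.

Run:
```python
from h import *
mw=imaging.camera_model("wrist")
print("tin",px2w(mw,283.5,208,60).round(1),"tinst",px2w(mw,109,180,14).round(1))
x,y=468.3,5.5; 
over(x,y,100,np.arctan2(y,x)+pi); print(bot.movel([x,y,25],max_speed=80,threshold=12)); st("down")
bot.grip(0.0,40); st("grip")
bot.movel([x,y,120]); st("up")
x,y=455.3,-154.3; over(x,y,120,np.arctan2(y,x)+pi); st("over stand")
cv2.imwrite("pics/t3.png",cv2.resize(imaging.capture("wrist")[40:400],(784,504)))
```

```text
tin [466.7   8.6] tinst [ 454.6 -145.9]
False
down t 11.78 tcp [468.8   5.4  25.5] open 1.001 F [0.7 0.  0.4]
grip t 12.17 tcp [468.8   5.7  26. ] open 0.678 F [-1.9  0.5  7.9]
up t 12.95 tcp [467.5   5.6 119.2] open 0.672 F [-0.8 -0.1 -2.1]
over stand t 13.63 tcp [ 454.3 -154.2  118.9] open 0.673 F [-0.1  0.9 -2.7]
```

View pics/t3.png

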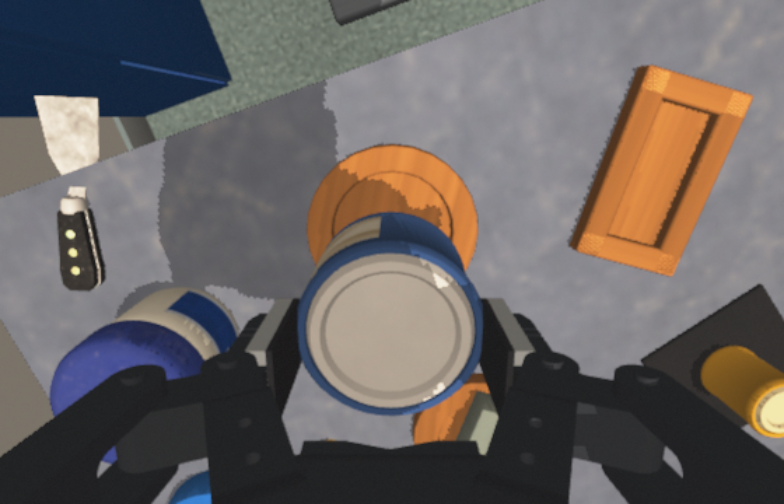

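The tin is in the jaws at column 391 and the stand at column 393, so they line up laterally. Lowering with force guard.

Run:
```python
from h import *
x,y=455.3,-154.0
bot.movel([x,y,32],max_speed=80); 
print(bot.movel([x,y,16],max_speed=20,threshold=6)); st("down")
cv2.imwrite("pics/t4.png",imaging.capture("wrist")[100:380,120:460])
```

```text
True
down t 15.6 tcp [ 454.9 -153.9   18.1] open 0.673 F [-0.9 -0.3  5.2]
```

View pics/t4.png

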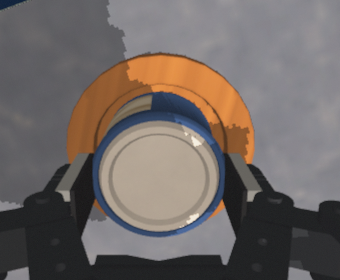

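The tin is down at 18.1, against about 17.5 expected for seated, and central in the recess. Releasing, then looking at the block from close.

Run:
```python
from h import *
bot.grip(1.0); p=bot.get_state()["tcp_pos"]; bot.movel([p[0],p[1],130]); 
x,y=609,-148; over(x,y,120,2.495); st("over block")
mw=imaging.camera_model("wrist"); b=imaging.capture("wrist"); print(mw["position"],mw["rotation"])
for P in [(609,-148,36),(612,-148,14)]: print(w2px(mw,P).round(1))
cv2.imwrite("pics/b5.png",cv2.resize(b,(784,588),interpolation=cv2.INTER_CUBIC))
```

```text
over block t 17.62 tcp [ 607.6 -147.5  118.3] open 1.0 F [-0.4  0.5 -0.1]
[ 554.96612749 -108.52328948  281.53001992] [-2.60668554e-01  2.97453678e-04  9.24850375e-01]
[279.5 212.8]
[281.6 208.7]
```

View pics/b5.png

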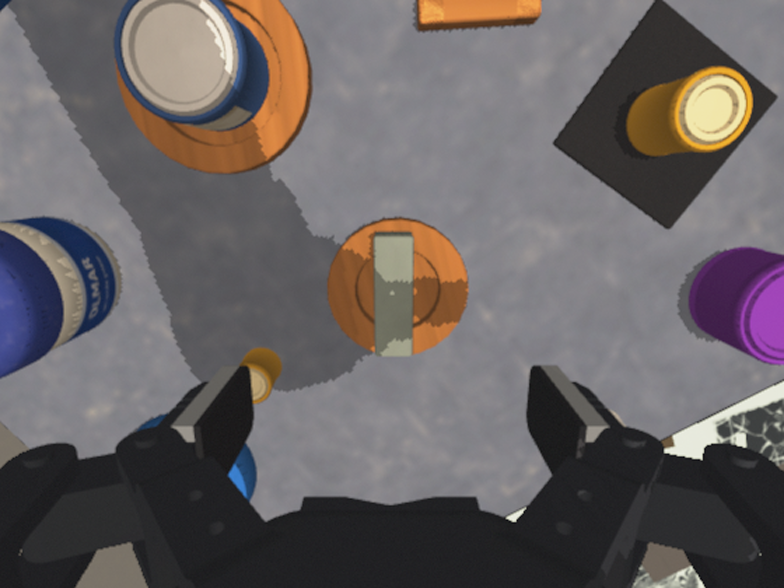

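The block centre is at (393,295), upright in the image, so the jaws straddle it squarely. It is within 2 px of the prediction. Gripping.

Run:
```python
from h import *
x,y=609,-147.5
print(bot.movel([x,y,23],max_speed=80,threshold=12)); st("down")
bot.grip(0.0,40); st("grip")
bot.movel([x,y,110]); st("up")
x,y=474,5.5; over(x,y,90,2.546); st("over oblong")
mw=imaging.camera_model("wrist"); b=imaging.capture("wrist")
print(w2px(mw,(474,5.5,14)).round(1))
cv2.imwrite("pics/b6.png",cv2.resize(b,(784,588),interpolation=cv2.INTER_CUBIC))
```

```text
False
down t 19.03 tcp [ 609.5 -147.7   23.6] open 1.004 F [ 0.9  0.5 -0.1]
grip t 19.8 tcp [ 609.  -147.5   23. ] open 0.006 F [0.4 0.3 0.5]
up t 20.53 tcp [ 608.5 -147.3  109.3] open 0.001 F [ 0.4 -0.5 -0.4]
over oblong t 21.37 tcp [475.5   4.9  90.1] open 0.002 F [ 0.6 -0.1  0.5]
[278.4 210.7]
```

View pics/b6.png

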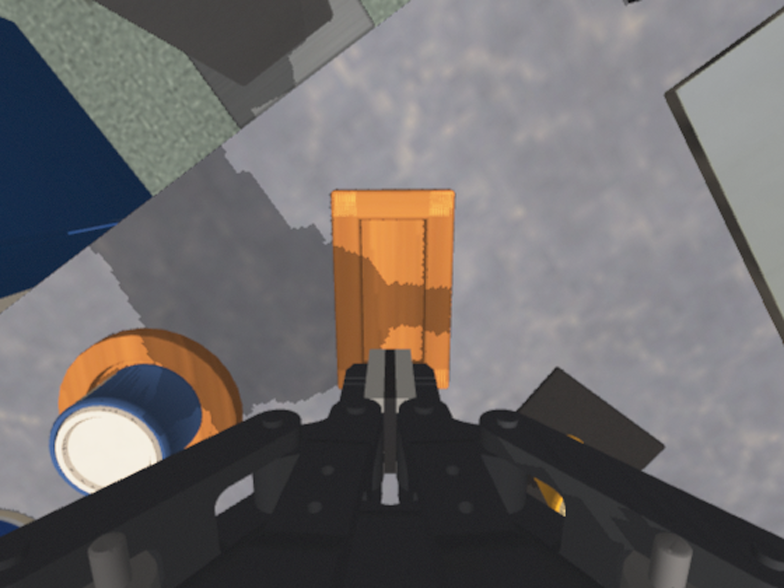

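The jaws shut fully (0.002), so the block was not taken. Stand alignment here looks good: oblong recess at column 392, square to the tool. Going back to look at the block.

Run:
```python
from h import *
bot.grip(1.0)
over(540,-100,150,2.495); st()
b=imaging.capture("wrist"); cv2.imwrite("pics/w7.png",b)
a=imaging.capture("top"); m=imaging.camera_model("top")
cv2.imwrite("pics/t7.png",cv2.resize(a[140:320,160:400],(784,588),interpolation=cv2.INTER_CUBIC))
```

```text
t 22.81 tcp [ 539.7 -100.2  149.8] open 1.001 F [-0.3 -0.8  0.1]
```

View pics/t7.png

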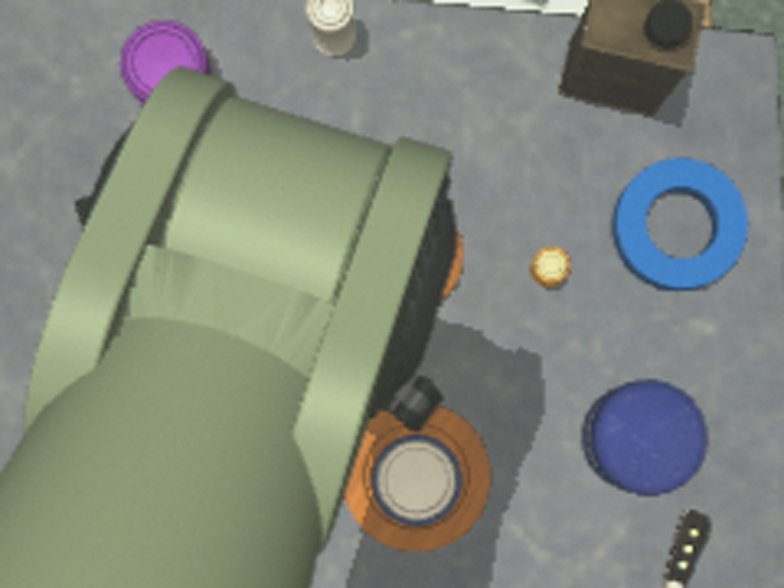

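Top view: the tin is seated centrally in the large stand at (416,480) and the bystanders are in place. The arm hides the block, so the wrist image is needed.

View pics/w7.png

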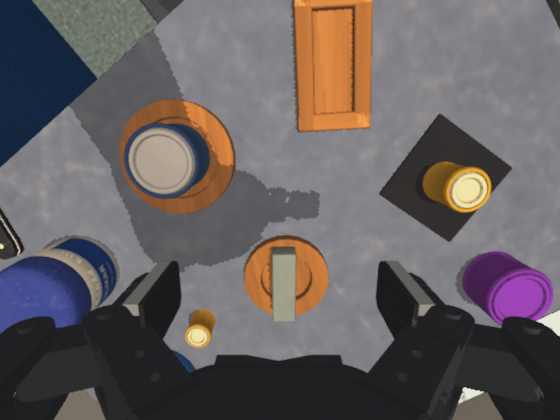

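The block is still on the small stand at (284,283), apparently unmoved, so the jaws slipped off its top. I'll go deeper with the jaws pre-closed, and check before lifting.

Run:
```python
from h import *
mw=imaging.camera_model("wrist")
print(px2w(mw,284,281,36), px2w(mw,286,274.5,14))
x,y=609,-147.5
over(x,y,80,2.495); bot.grip(0.5); st()
print(bot.movel([x,y,17.5],max_speed=60,threshold=6)); st("down")
cv2.imwrite("pics/w8a.png",imaging.capture("wrist"))
bot.grip(0.3,30); st("grip .3"); 
bot.grip(0.15,30); st("grip .15"); 
b=imaging.capture("wrist"); cv2.imwrite("pics/w8.png",np.hstack([cv2.imread("pics/w8a.png")[120:,80:480],b[120:,80:480]]))
```

```text
[ 601.72368253 -140.4104817 ] [ 606.47096066 -140.98955412]
 t 23.92 tcp [ 609.1 -147.4   80.6] open 0.499 F [-0.4  0.6 -0.2]
False
down t 25.11 tcp [ 609.4 -147.6   18. ] open 0.499 F [ 0.2 -0.2  0.1]
grip .3 t 25.47 tcp [ 609.1 -147.5   17.7] open 0.298 F [-0.2  0.4  0.2]
grip .15 t 25.75 tcp [ 609.  -147.5   17.5] open 0.151 F [-0.4  0.1  0.3]
```

View pics/w8.png

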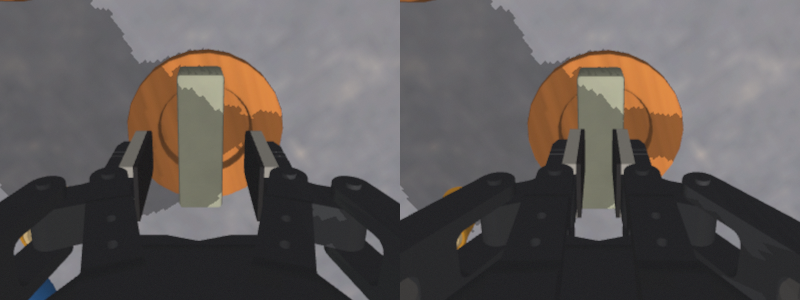

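The pads look as if they are above the block's top: they overlap it in the image, and at 0.15 there is no resistance. The picture geometry also puts the pad ends about 20 mm above the reported TCP. I'll settle it by feel, opening to 0.5 and descending gently until the tips meet the stand's rim.

Run:
```python
from h import *
x,y=609,-147.5
bot.grip(0.5); st()
print(bot.movel([x,y,0],max_speed=15,threshold=4)); st("down")
cv2.imwrite("pics/w9.png",imaging.capture("wrist")[60:,80:480])
```

```text
t 26.19 tcp [ 609.  -147.5   17.5] open 0.5 F [ 0.2 -0.2 -0.5]
False
down t 27.51 tcp [ 6.091e+02 -1.475e+02  1.000e-01] open 0.498 F [ 0.7  0.4 -0.3]
```

No contact even at a reported z of 0, so the tips really are well above the reported TCP. Continuing.

Run:
```python
from h import *
x,y=609,-147.5
print(bot.movel([x,y,-16],max_speed=12,threshold=3.5)); st("down")
cv2.imwrite("pics/w9.png",imaging.capture("wrist"))
```

```text
True
down t 28.36 tcp [ 608.9 -147.5   -8.7] open 0.499 F [-0.4 -0.   5. ]
```

View pics/w9.png

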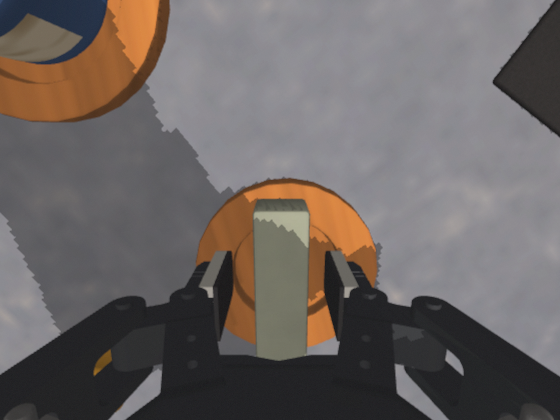

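The tips met the rim (z = 14) at reported −8.7, so at this opening they sit about 22.7 mm above the reported TCP. The block at columns 255–308 is between the jaws (232 and 325). I'll grip with the tips about 9 mm above the block's underside, i.e. TCP ≈ 2.5.

Run:
```python
from h import *
x,y=609,-147.5
bot.movel([x,y,2.5],max_speed=40); bot.grip(0.0,40); st("grip")
if bot.get_state()["opening"]>0.1:
    bot.movel([x,y,80]); st("up")
    x,y=474,5.5; over(x,y,70,2.546); st("over oblong")
    cv2.imwrite("pics/b10.png",imaging.capture("wrist"))
```

```text
grip t 29.18 tcp [ 609.  -147.5    2.5] open 0.245 F [-0.4 -0.  -0. ]
up t 29.84 tcp [ 608.4 -147.3   79.3] open 0.245 F [-0.2  0.  -0.8]
over oblong t 30.68 tcp [475.5   4.9  70.1] open 0.244 F [-0.2 -0.3 -0.3]
```

View pics/b10.png

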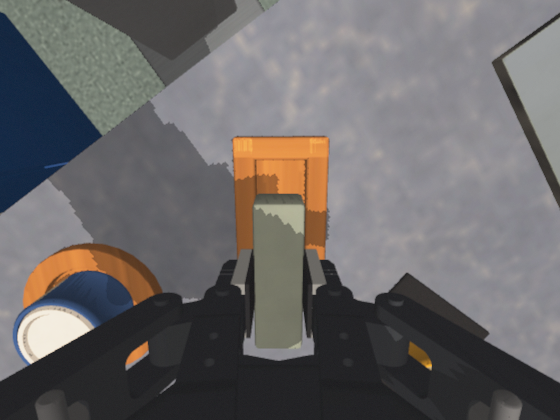

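The block is gripped (opening 0.244), lies along the tool axis at column 278, and sits about square over the stand (columns 234–328). Computing the lengthwise offset with the camera model.

Run:
```python
from h import *
mw=imaging.camera_model("wrist")
a=px2w(mw,279,204,103.6);b=px2w(mw,278,348,103.6);print("block",a,b,(a+b)/2,np.linalg.norm(a-b))
d=(b-a)/np.linalg.norm(b-a); 
e=px2w(mw,281,137,14); print("stand",e+56*d, "dir",np.arctan2(*d[::-1]))
e=px2w(mw,281,159,14); print("stand by recess",e+41*d)
```

```text
block [447.64304754  23.41398339] [504.06042755 -15.42043246] [475.85173754   3.99677547] 68.4911134426784
stand [475.98526086   5.76739352] dir -0.60285844026745
stand by recess [475.43438437   6.290905  ]
```

Run:
```python
from h import *
x,y=475.2,6.6
bot.movel([x,y,10],max_speed=60); st()
r=bot.movel([x,y,-4.5],max_speed=12,threshold=5); st(f"down {r}")
```

```text
t 31.88 tcp [475.6   6.6  10.3] open 0.246 F [-0.8  0.6  0.1]
down False t 33.23 tcp [475.3   6.6  -4.4] open 0.245 F [-0.1 -0.4 -0.3]
```

Run:
```python
from h import *
x,y=475.2,6.6
r=bot.movel([x,y,-7],max_speed=10,threshold=4); st(f"down {r}")
bot.grip(0.5); bot.movel([x,y,90]); bot.grip(1.0)
mx,my=627.3,31; over(mx,my,100,np.arctan2(my,mx)+pi)
print(bot.movel([mx,my,6],max_speed=60,threshold=8)); st("jar")
bot.grip(0.0,40); st("grip"); bot.movel([mx,my,110]); st("up")
x,y=610.5,-146.3; over(x,y,90,np.arctan2(y,x)+pi); st("over")
cv2.imwrite("pics/j11.png",imaging.capture("wrist"))
```

```text
down True t 33.47 tcp [475.5   6.6  -5.6] open 0.249 F [0.1 0.8 3.7]
False
jar t 37.48 tcp [627.6  31.    6.4] open 1.0 F [-0.9 -0.1 -1. ]
grip t 38.0 tcp [627.6  31.    6.4] open 0.418 F [-0.2 -0.   3.2]
up t 38.84 tcp [626.5  31.  109. ] open 0.417 F [-1.6 -0.5 -1.3]
over t 39.59 tcp [ 610.1 -145.7   89.3] open 0.416 F [ 0.4  0.1 -1. ]
```

View pics/j11.png

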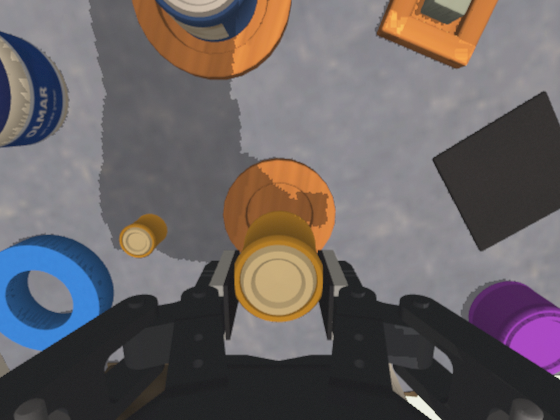

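The block landed seated (contact at −5.6, as expected). The jar is held at (279,280), with the stand at columns 223–336, centre 279.5, so it's laterally aligned. Checking the radial offset, then lowering.

Run:
```python
from h import *
mw=imaging.camera_model("wrist"); s=bot.get_state()["tcp_pos"]
j=px2w(mw,279,280,132.9); u=-mw["position"][:2]+s[:2]; u/=np.linalg.norm(u)
s1=px2w(mw,279.5,158.5,14)+43*u; s2=px2w(mw,279.5,184,14)+25.5*u
print("jar",j,"stand",s1,s2,"tcp",s,"rad",(s1-j)@u,(s2-j)@u)
```

```text
jar [ 605.23750559 -144.09747208] stand [ 612.55154082 -144.24089491] [ 613.6283916  -144.74426657] tcp [ 610.43405809 -144.96607321   89.63341373] rad 7.170455123078862 8.330952814503096
```

Run:
```python
from h import *
x,y=615.3,-146.5
bot.movel([x,y,24],max_speed=60); st()
r=bot.movel([x,y,7],max_speed=12,threshold=4); st(f"down {r}")
cv2.imwrite("pics/j12.png",imaging.capture("wrist"))
```

```text
t 40.89 tcp [ 615.7 -146.7   24.5] open 0.418 F [-0.   0.1 -0.5]
down True t 42.08 tcp [ 615.4 -146.5    8.4] open 0.421 F [-1.2 -0.9  4.2]
```

View pics/j12.png

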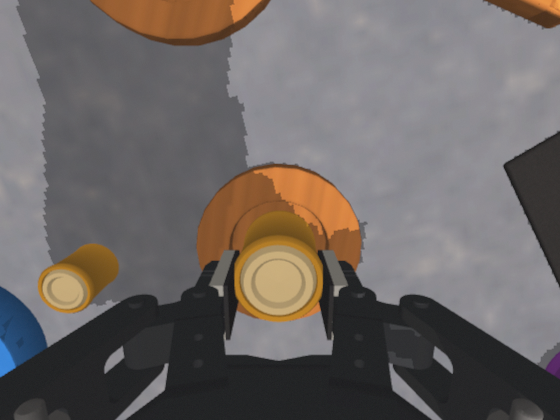

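Contact came at exactly the predicted seated height (8.4), with the jar inside the recess. Releasing, withdrawing and checking from the top.

Run:
```python
from h import *
bot.grip(1.0); p=bot.get_state()["tcp_pos"]; bot.movel([p[0],p[1],150])
bot.move_j([1.149,0.326,-0.193,1.052,0,1.437]); st()
c=imaging.capture("top")[130:310,165:405]; cv2.imwrite("pics/end.png",cv2.resize(c,None,fx=3.2,fy=3.2,interpolation=cv2.INTER_CUBIC))
```

```text
t 46.65 tcp [156.6 527.1 210.3] open 1.0 F [-1.  -0.5  0.6]
```

The picture limit is reached, so I'll check the end state numerically by colour segmentation in the top image.

Run:
```python
from h import *
m=imaging.camera_model("top"); a=imaging.capture("top"); H=cv2.cvtColor(a,cv2.COLOR_BGR2HSV).astype(int)
def seg(name,P,top,r,cond):
    u,v=w2px(m,(*P,top)); yy,xx=np.mgrid[:420,:560]; near=np.hypot(xx-u,yy-v)<r*453/1020
    M=(near&cond(H[...,0],H[...,1],H[...,2])).astype(np.uint8)
    n,l,s,c=cv2.connectedComponentsWithStats(M); k=1+s[1:,4].argmax()
    pts=np.argwhere(l==k)[:,::-1].astype(np.float32); (cx,cy),(w,h),ang=cv2.minAreaRect(pts)
    R=px2w(m,cx,cy,top); mm=(1055-top)/453
    b=cv2.boxPoints(((cx,cy),(w,h),ang)); e=max([(b[1]-b[0]),(b[2]-b[1])],key=np.linalg.norm)
    q=px2w(m,cx+e[0],cy+e[1],top)-R
    print(name,"centre",R.round(1),"off",(R-P).round(1),"size",round((w+1)*mm),round((h+1)*mm),"area",s[k,4],"yaw",round(float(np.arctan2(q[1],q[0]))%np.pi,3))
for p in [(457.1,-155.9,52),(612.1,-147.9,52),(475.2,3.7,28)]:
    u,v=w2px(m,p).round().astype(int); print(H[v-1:v+2:2,u-1:u+2:2].reshape(-1,3).tolist())
seg("tin lid",np.array([457.1,-155.9]),52,40,lambda h,s,v:(s<60)&(v>140))
seg("tin+rim",np.array([457.1,-155.9]),52,48,lambda h,s,v:((s<60)&(v>140))|((h>95)&(h<130)&(s>90)))
seg("jar",np.array([612.1,-147.9]),52,35,lambda h,s,v:(h>=18)&(h<34)&(v>130))
seg("block",np.array([475.2,3.7]),28,50,lambda h,s,v:(h>28)&(h<95)&(s<90))
seg("oblong stand",np.array([475.2,3.7]),14,75,lambda h,s,v:((h<19)&(s>100))|((h>28)&(h<95)&(s<90)&(v>110)))
seg("pot",np.array([482.4,-304.]),84,55,lambda h,s,v:(h>105)&(h<130)&(s>100))
seg("tape",np.array([630.9,-344.6]),24,60,lambda h,s,v:(h>95)&(h<120)&(s>140))
seg("talc",np.array([773.9,-98.2]),71,25,lambda h,s,v:(v>120)&(s<70))
b=cv2.imread("pics/top0.png"); H=cv2.cvtColor(cv2.resize(b,(560,420),interpolation=cv2.INTER_AREA),cv2.COLOR_BGR2HSV).astype(int); print("start:")
seg("pot",np.array([482.4,-304.]),84,55,lambda h,s,v:(h>105)&(h<130)&(s>100))
seg("tape",np.array([630.9,-344.6]),24,60,lambda h,s,v:(h>95)&(h<120)&(s>140))
seg("talc",np.array([773.9,-98.2]),71,25,lambda h,s,v:(v>120)&(s<70))
```

```text
[[49, 8, 242], [48, 11, 242], [51, 7, 242], [45, 11, 242]]
[[28, 69, 237], [28, 71, 237], [28, 69, 237], [28, 69, 237]]
[[35, 41, 163], [35, 39, 164], [36, 43, 165], [36, 39, 164]]
tin lid centre [ 455.3 -155. ] off [-1.8  0.9] size 54 54 area 459 yaw 2.344
tin+rim centre [ 455.3 -153.9] off [-1.8  2. ] size 58 58 area 473 yaw 3.134
jar centre [ 612.1 -147.2] off [0.  0.7] size 35 38 area 219 yaw 1.565
block centre [476.3   3.4] off [ 1.1 -0.3] size 23 72 area 282 yaw 2.542
oblong stand centre [475.5   3.7] off [ 0.3 -0. ] size 152 154 area 3097 yaw 1.565
pot centre [ 482.5 -306.9] off [ 0.1 -2.9] size 73 73 area 897 yaw 3.114
tape centre [ 632.2 -343.3] off [1.3 1.3] size 93 89 area 867 yaw 1.565
talc centre [774.7 -97.7] off [0.8 0.5] size 48 48 area 334 yaw 1.566
start:
pot centre [ 482.5 -305.8] off [ 0.1 -1.8] size 73 71 area 894 yaw 3.114
tape centre [ 632.2 -342.2] off [1.3 2.4] size 89 91 area 861 yaw 1.565
talc centre [774.7 -97.7] off [0.8 0.5] size 48 48 area 334 yaw 1.566
```

```bash
python3 -c "
from bench import bot
bot.sign_off(); print(bot.get_state()['t'])"
```

```text
the job is handed in; nothing more can be done
the job is handed in; nothing more can be done
```

The tin, the jar and the block are each in the stand that fits them, and the job is handed in. The last reading before sign-off was about 46.7 s of the 102 s. I set the jar aside on the mat, put the tin in the larger round stand, the block in the oblong stand, then the jar in the smaller round stand.

**Final checks (top camera, by colour segmentation):**

| Item | Sideways offset from its stand | Height when lowered |
|---|---|---|
| Ink tin | about 2–3 mm | contact within 0.6 mm of expected |
| Colour jar | about 1 mm | contact as expected |
| Rubbing block | about 1 mm, along its recess within 0.01 rad | contact as expected |

The grease pot, tape roll and talc shaker show no measurable move (about 1 mm or less). The arm is back at its start pose, clear of everything.

**What failed or disagreed:**
- **Missed grasp:** the first grip on the block closed empty above it and left it in place. By touching the stand rim I found that the fingertips sit roughly 20 mm above the reported tool point. I corrected for this on the block and the last jar grasp. The earlier jar and tin grips had been shallow but held.
- **Camera offset:** the wrist and top cameras disagreed by about 3 mm, more towards the wrist image's edge. I allowed for it by averaging the two or by correcting against the view from close by.
- **Last picture not seen:** the viewer's limit was reached, so the final state was checked by numbers only. One of those checks, the outline of the oblong stand, failed because it picked up more than the stand.

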